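# Return the bay's small kit to its fitted nests

### The job

Tidy the alignment console: put the torch, the block of balance weights, the holding magnet and the tyre crayon each into the grey nest whose outline matches it, lying flat on the nest's plate inside the corner rims and lined up with the outline (either way round). Leave the wrench and the roll of tape where they are.

Things in the scene. Friction and masses are not known exactly. Their poses are not given: they have to be found in the camera images.
- torch_centre (a point): centre of the black pocket torch, which like the other three things lies on a fixed light mat 2 mm thick (its top 2 mm above the console),, 33 x 124 x 33 mm (x, y, z), long axis y; the barrel between head and tail is 25 mm thick and is the place to grip; this point lies 16.5 mm above its underside; about 0.11 kg
- weights_centre (a point): centre of the plain grey block of balance weights, 36 x 70 x 22 mm (x, y, z), long axis y, 11 mm above its underside; about 0.3 kg
- magnet_centre (a point): centre of the black holding magnet: block 55 mm along x by 45 mm along y and 30 mm high, with a light wire bail on top (43 mm high in all); this point is 15 mm above its underside; grip the block across its 45 mm (y); about 0.16 kg
- crayon_centre (a point): centre of the yellow tyre crayon, a bar of 14 x 60 x 13 mm (x, y, z), long axis y, 6.5 mm above its underside; about 0.03 kg
- torch_nest: fixed grey nest for the torch: 3 mm plate with its outline inlaid in black; clear space 49 mm along x by 140 mm along y between 5 mm thick corner rims 9 mm above the plate (top at 12 mm); sides open in the middle, 68 mm on the long sides, for fingers. Origin: centre of the underside, on the console; the thing's y goes along the nest's y, either way round
- weights_nest: fixed grey nest for the block of weights: 3 mm plate with its outline inlaid in black; clear space 52 mm along x by 86 mm along y between 5 mm thick corner rims 9 mm above the plate (top at 12 mm); sides open in the middle, 50 mm on the long sides, for fingers. Origin: centre of the underside, on the console; the thing's y goes along the nest's y, either way round
- magnet_nest: fixed grey nest for the magnet: 3 mm plate with its outline inlaid in black; clear space 71 mm along x by 61 mm along y between 5 mm thick corner rims 9 mm above the plate (top at 12 mm); sides open in the middle, 47 mm on the long sides, for fingers. Origin: centre of the underside, on the console; the thing's y goes along the nest's y, either way round. The longer sides run along x
- crayon_nest: fixed grey nest for the crayon: 3 mm plate with its outline inlaid in black; clear space 30 mm along x by 76 mm along y between 5 mm thick corner rims 9 mm above the plate (top at 12 mm); sides open in the middle, 48 mm on the long sides, for fingers. Origin: centre of the underside, on the console; the thing's y goes along the nest's y, either way round
- wrench: loose steel combination wrench lying flat, 42 x 221 x 10 mm, long axis y; origin at the centre of its underside, on the console beside the mat; to be left where it is
- tape_roll: loose roll of yellow tape lying flat, 94 mm across, 19 mm high; origin at the centre of its underside; to be left where it is
Mind the look-alikes: they are no part of the job. Several things look just like the part that bears magnet_centre: the one meant starts farthest to the robot's left.

How it is judged:
By the outcome, as a careful person would: the job done as asked, in the order asked, and still so for the second after the job is handed in, with the robot touching nothing.
It also fails if it takes over 96 s, if anything falls off the work surface, if the arm or the gripper's body presses on something with over 40 N, if the wrist force passes 120 N, or if a joint passes its speed limit or range.

### The arm

A 7-joint arm with a two-finger parallel gripper is mounted at the origin on a cart in front of the work surface, level with it; the furniture and walls round the work are solid. World frame = base frame: x ahead of the robot, y to its left, z up, the work surface at z = 0. Lengths are in m, angles in rad, forces in N, time in s.
With the tool pointing down it reaches from about 0.425 to 0.925 m from the base axis. Payload 6.8 kg.
Tool frame: the origin (TCP) lies on the mounting face of the last link; the fingertips stand 173 mm ahead of it and the grasp point (between the pads) lies 155 mm ahead of it; z points along the fingers, y is the line along which they close (so a half turn about z gives the same grasp; the last joint's range is limited). The gripper opens to 85 mm and grips with 20 to 120 N. Pads are 22 mm wide; open, the fingers measure 114 mm over their backs; the gripper's body (76 mm by 85 mm) begins 54 mm behind the grasp point. The pads swing forward as they close: fully open they stand 13 mm farther back than shut.
Start: joints at [1.237, 0.477, 0.022, 1.555, -0.011, 1.109, -0.083], TCP at [0.151, -0.658, 0.405] pointing down, gripper open.
Joint ranges: [-2.96, 2.96], [-0.34, 2.1], [-1.41, 1.46], [0.24, 2.44], [-1.37, 4.51], [0.17, 1.92], [-2.96, 2.96]. Speed limits (rad/s): [2.39, 2.39, 3.14, 3.14, 3.14, 3.14, 3.14].

### API

Orientations are given as a rotation vector (axis times angle).
In Python, from bench import r gives the robot as it stands.
- The arm moves only by the tool carry_out, never from a script. Its argument "moves" is a list of rows, each a list of 5 numbers: the shift along the tool's x, y, z in m, then the turn about the tool's z in rad, then the finger opening in m, from 0 to 0.0854. In form: [[dx, dy, dz, roll, claw], ...]. A call has exactly 8 rows; each row is the pose to reach, as a shift and turn from the pose commanded when the call began, along the tool's axes at that moment; what a row does not reach only later rows make up. A row lasts 1/10 s, in which the tool goes at most 50 mm and 8.59 degrees, less where a joint would pass 70% of its speed; a pose out of reach is approached as far as the arm can. A call with a gripper value outside its range is refused whole. The fingers move at their own pace and stop on an object; "force" is the grip in N (left out, the last holds). Time passes only in rows, so rows that repeat a pose let the fingers close, or fill a call up. It gives the time, the measured TCP pose, the force, the opening and the grip force at its end, in the units of the state.
- r.get_obs(): the state, without advancing time (a new reading comes with each control period).
- r.grab_frame(name): name is "side" or "top"; returns the picture (400x640x3 uint8, red, green, blue); there is no depth.
- r.calibration(name): a dict with "fx", "fy", "cx", "cy" (pixels), "rvec" (rotation vector, rad) and "tvec" (3), from world to camera coordinates, as OpenCV has them. Camera axes: x right, y down, z forward; pixel columns grow to the right and rows downward; lengths in m; the calibration is good to about 2 mm. A picture is of the moment at which its call begins. calibration takes no time and is no camera call.
- r.hand_in(): hands the job in; it is judged then, once.
The state is a dict: "clock": time; "joints": joint angles; "qvel": joint speeds; "tau": joint torques, N m; "tcp_pos": TCP position; "orientation": TCP orientation; "contact_force": force on the tool from outside, world axes, zero at the start; "moment": the same for the moment, N m; "grip_width": finger opening in m; "gripper_force": force on a finger pad.
Only numpy, scipy, OpenCV 4.12 (cv2) and the standard library are available. Lean on these libraries where they do the work, as an engineer would, in place of code of your own. Each camera call takes 0.05 s, during which the arm holds its last target. There are 200 camera calls.

## Working session

There is one attempt and no reset: what is moved stays moved. The work goes in short steps, Python scripts to look and compute and a tool call to move; the robot and the scene stay as the last step left them, time stands still between calls to the robot, and variables do not carry over. Pictures are saved under pics/ and viewed, at most 14 in all, crops included, and the job is handed in when it is done.

Besides the shell and the picture viewer there is one more tool, called after ">>>" by a JSON object that holds its "method" and its "body". carry_out: Moves the arm, as the interface text tells. Its arguments: {"type":"object","properties":{"moves":{"type":"array","items":{"type":"array","items":{"type":"number"}}},"force":{"type":"number"}},"required":["moves"]}

```bash
ls; mkdir -p pics; python3 - <<'E'
from bench import r
import cv2
for n in ("top","side"):
    f=r.grab_frame(n); cv2.imwrite(f"pics/{n}0.png",f[...,::-1]); print(r.calibration(n))
print(r.get_obs())
E
```

```text
pics
{'fx': 457.1505701086954, 'fy': 457.1505701086954, 'cx': 328.8359644808226, 'cy': 196.56891825598635, 'rvec': array([ 2.1522132 , -2.17155108,  0.12573787]), 'tvec': array([-0.12172437,  0.60469597,  1.23463347])}
{'fx': 493.5283155539032, 'fy': 493.5283155539032, 'cx': 323.80328748324627, 'cy': 203.75834181000795, 'rvec': array([ 0.07350447, -2.73889016,  1.42850204]), 'tvec': array([0.60577933, 0.13391946, 1.28790133])}
{'clock': 0.1, 'joints': array([ 1.23692811,  0.47772391,  0.02234357,  1.55638071, -0.01148547,
        1.10928669, -0.08305318]), 'qvel': array([ 5.01455340e-04, -6.67472953e-04,  4.27575775e-05, -1.29011368e-04,
       -1.11346431e-03, -9.27478550e-04, -1.28379235e-03]), 'tau': array([ 4.60948795e-03, -5.97759926e+01,  1.61329519e+00, -2.81955171e+01,
        1.27759823e-02,  4.95761502e-03,  8.65871982e-06]), 'tcp_pos': array([ 0.15105081, -0.657618  ,  0.4038065 ]), 'orientation': array([-3.11995608e+00, -3.53811215e-01,  5.05593752e-04]), 'contact_force': array([ 0.2492794 ,  0.40531626, -0.15306543]), 'moment': array([-0.03283856, -0.02008266,  0.04393109]), 'gripper_force': 0.0, 'grip_width': 0.08544735417551519}
```

View pics/top0.png

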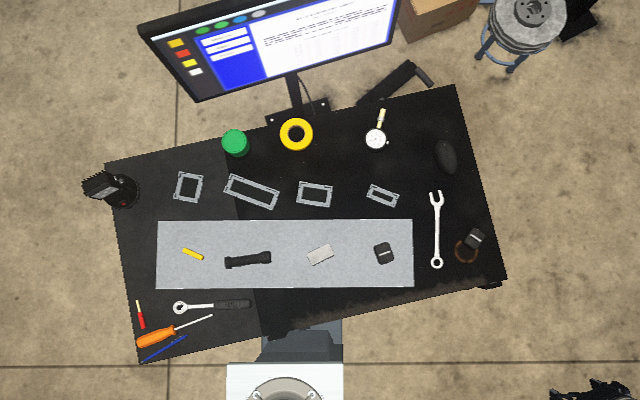

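View pics/side0.png

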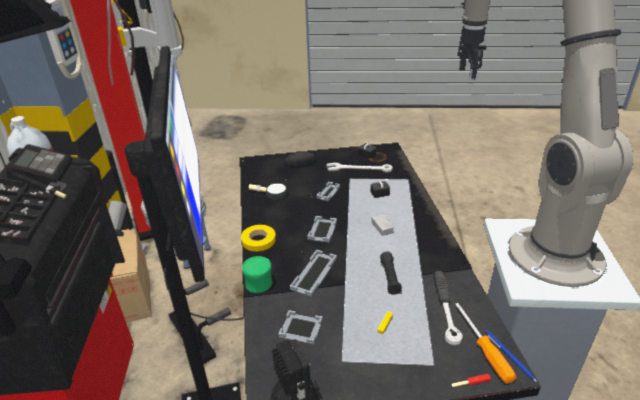

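The top view shows the magnet candidates at (384,253) on the mat, at (475,238) by a cable on the right, and a dark stand at (97,185) on the far left. The crayon is at (193,254), the torch at (248,259) and the weights at (320,254). The nests are magnet (188,187), torch (252,191), weights (315,194) and crayon (382,195). I'll check these in a close crop.

```bash
cat > h.py <<'E'
import numpy as np, cv2
from bench import r
def cal(n):
    c=r.calibration(n); K=np.array([[c['fx'],0,c['cx']],[0,c['fy'],c['cy']],[0,0,1]]); return K,c['rvec'],c['tvec']
def unproj(n,uv,z):
    K,rv,t=cal(n); R=cv2.Rodrigues(rv)[0]; C=-R.T@t
    uv=np.atleast_2d(uv).astype(float); d=(np.linalg.inv(K)@np.c_[uv,np.ones(len(uv))].T).T@R
    return C+d*((z-C[2])/d[:,2])[:,None]
def proj(n,P):
    K,rv,t=cal(n); return cv2.projectPoints(np.atleast_2d(P).astype(float),rv,t,K,None)[0][:,0]
E
python3 - <<'E'
from h import *
f=cv2.imread('pics/top0.png')
a=cv2.resize(f[165:290,150:350],None,fx=4,fy=4,interpolation=cv2.INTER_CUBIC)
b=cv2.resize(f[165:290,320:500],None,fx=4,fy=4,interpolation=cv2.INTER_CUBIC)
cv2.imwrite('pics/a.png',a);cv2.imwrite('pics/b.png',b)
c=cv2.resize(f[165:215,70:150],None,fx=5,fy=5,interpolation=cv2.INTER_CUBIC)
s=cv2.imread('pics/side0.png');d=cv2.resize(s[130:220,300:420],None,fx=4,fy=4,interpolation=cv2.INTER_CUBIC)
o=np.zeros((620,480,3),np.uint8);o[:250,:400]=c;o[255:615]=d
cv2.imwrite('pics/c.png',o[:600])
for n in('top','side'):print(proj(n,[[.151,-.658,.4],[0,0,0],[.5,0,0]]))
for p in [(384,253),(475,238),(97,185),(193,254),(248,259),(320,254),(188,187),(252,191),(315,194),(382,195)]:print(p,unproj('top',p,.01).round(3))
E
```

```text
[[614.68848219 411.76310234]
 [283.76480305 420.47108421]
 [284.19937251 234.79380294]]
[[473.94181697  27.81979154]
 [555.94005683 255.07674787]
 [363.75955481 250.3519829 ]]
(384, 253) [[ 0.446 -0.28   0.01 ]]
(475, 238) [[ 0.486 -0.536  0.01 ]]
(97, 185) [[0.645 0.531 0.01 ]]
(193, 254) [[0.448 0.254 0.01 ]]
(248, 259) [[0.433 0.1   0.01 ]]
(320, 254) [[ 0.445 -0.101  0.01 ]]
(188, 187) [[0.637 0.273 0.01 ]]
(252, 191) [[0.624 0.091 0.01 ]]
(315, 194) [[ 0.614 -0.088  0.01 ]]
(382, 195) [[ 0.61  -0.278  0.01 ]]
```

View pics/a.png

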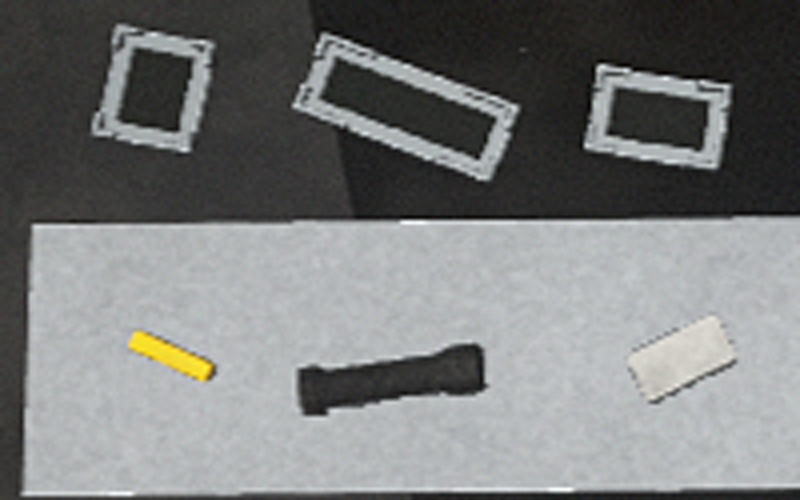

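View pics/b.png

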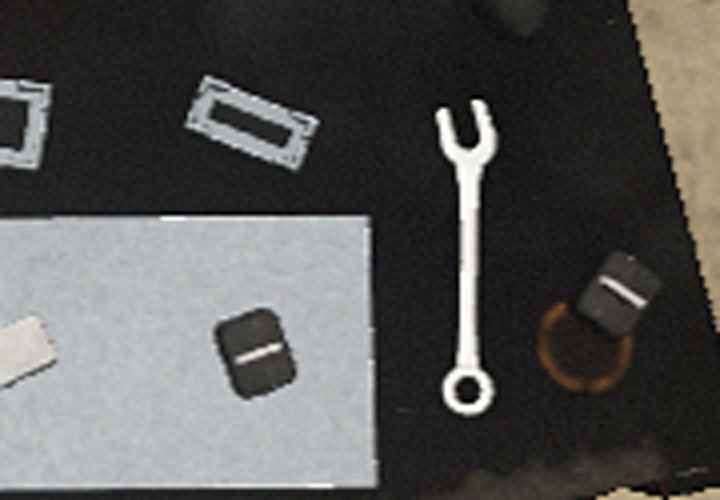

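View pics/c.png

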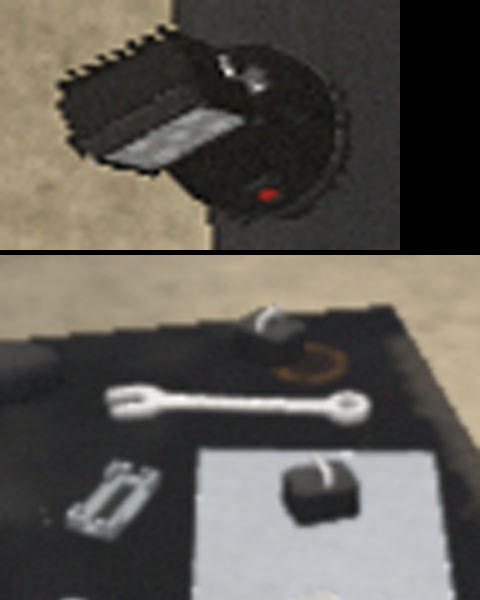

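The crops confirm it. The magnet on the mat, at (384,253), is the leftmost real magnet. Its twin is at (475,238), and the far-left thing at (97,185) is a stand with a red light. Next I'll fit the poses.

```bash
cat > fit.py <<'E'
from h import *
from scipy.optimize import minimize
def box(p,dx,dy,z0,z1,sh=None):
    x,y,t=p; c,s=np.cos(t),np.sin(t); P=[]
    for z in (z0,z1):
        for a in(-1,1):
            for b in(-1,1):
                X,Y=a*dx/2,b*dy/2; P.append([x+c*X-s*Y,y+s*X+c*Y,z])
    return np.array(P)
def fit(n,mask,roi,dims,z0,z1,p0):
    u0,v0,u1,v1=roi; m=mask[v0:v1,u0:u1].astype(float); S=8
    def cost(p):
        q=(proj(n,box(p,*dims,z0,z1))-[u0,v0]+.5)*S
        im=np.zeros((m.shape[0]*S,m.shape[1]*S),np.uint8)
        cv2.fillConvexPoly(im,cv2.convexHull(np.round(q*16-8).astype(np.int32)),255,shift=4)
        a=cv2.resize(im,m.shape[::-1],interpolation=cv2.INTER_AREA)/255.
        return ((a-m)**2).sum()
    best=None
    for t0 in np.arange(-1.5,1.6,.35):
        s=minimize(cost,[*p0,t0],method='Nelder-Mead',options=dict(initial_simplex=[[p0[0],p0[1],t0],[p0[0]+.01,p0[1],t0],[p0[0],p0[1]+.01,t0],[p0[0],p0[1],t0+.15]],xatol=1e-5,fatol=1e-3))
        if best is None or s.fun<best.fun: best=s
    t=(best.x[2]+np.pi/2)%np.pi-np.pi/2
    return np.r_[best.x[:2],t],best.fun,m.sum()
def masks(f):
    f=f.astype(float); R,G,B=f[...,0],f[...,1],f[...,2]; g=f.mean(2)
    return dict(yellow=np.clip((R-B-20)/100,0,1),dark=np.clip((150-g)/85,0,1),warm=np.clip((R-B+2)/12,0,1),g=g)
OBJ=dict(crayon=('yellow',(.014,.060),.002,.015,(.448,.254)),torch=('dark',(.033,.124),.0185,.0186,(.433,.1)),
 weights=('warm',(.036,.070),.002,.024,(.445,-.101)),magnet=('dark',(.055,.045),.002,.032,(.446,-.28)))
NEST=dict(crayon=((.014,.06),(.61,-.278)),torch=((.033,.124),(.624,.091)),weights=((.036,.07),(.614,-.088)),magnet=((.055,.045),(.637,.273)))
E
python3 - <<'E'
from fit import *
for n in('top','side'):
    f=cv2.imread(f'pics/{n}0.png')[...,::-1]; M=masks(f)
    print(n,'mat rgb',f[(270,360) if n=='top' else (330,370)][:], )
    def roi(x,y,h):
        q=proj(n,[[x+a*h,y+b*h,.01] for a in(-1,1) for b in(-1,1)]); return *np.floor(q.min(0)).astype(int),*np.ceil(q.max(0)).astype(int)
    for k,(mk,d,z0,z1,p) in OBJ.items():
        rr=roi(*p,.05 if k!='torch' else .068); print(k,*fit(n,M[mk],rr,d,z0,z1,p))
    for k,(d,p) in NEST.items():
        # inlay: dark component containing centre inside grey frame
        u0,v0,u1,v1=roi(*p,max(d)/2+.02)
        dk=(M['g']<105).astype(np.uint8); L=cv2.connectedComponents(dk,connectivity=4)[1]
        c=np.round(proj(n,[*p,.003])[0]).astype(int); comp=(L==L[c[1],c[0]]).astype(np.uint8)
        near=cv2.dilate(comp,np.ones((3,3)))
        m=np.clip((150-M['g'])/90,0,1)*near
        print('nest',k,*fit(n,m,(u0,v0,u1,v1),d,.003,.00301,p),comp.sum())
E
```

```text
top mat rgb [179 179 183]
crayon [ 0.45003558  0.25559927 -0.4250855 ] 5.417832871972318 115.49000000000001
torch [0.43193114 0.099863   0.13088867] 66.32896578239138 493.91764705882355Traceback (most recent call last):
  File "<stdin>", line 8, in <module>
  File "fit.py", line 20, in fit
    s=minimize(cost,[*p0,t0],method='Nelder-Mead',options=dict(initial_simplex=[[p0[0],p0[1],t0],[p0[0]+.01,p0[1],t0],[p0[0],p0[1]+.01,t0],[p0[0],p0[1],t0+.15]],xatol=1e-5,fatol=1e-3))
    res = _minimize_neldermead(fun, x0, args, callback, bounds=bounds,
                               **options)
    fsim[j] = func(sim[j])
              ~~~~^^^^^^^^
    fx = function(np.copy(x), *(wrapper_args + args))
  File "fit.py", line 13, in cost
    q=(proj(n,box(p,*dims,z0,z1))-[u0,v0]+.5)*S
       ~~~~^^^^^^^^^^^^^^^^^^^^^^
  File "h.py", line 10, in proj
    K,rv,t=cal(n); return cv2.projectPoints(np.atleast_2d(P).astype(float),rv,t,K,None)[0][:,0]
           ~~~^^^
  File "h.py", line 4, in cal
    c=r.calibration(n); K=np.array([[c['fx'],0,c['cx']],[0,c['fy'],c['cy']],[0,0,1]]); return K,c['rvec'],c['tvec']
ValueError: time passes only in moves, steps and waits
```

```bash
sed -i 's/^def cal/from functools import lru_cache\n@lru_cache\ndef cal/' h.py; cat > m.py <<'E'
from fit import *
for n in('top','side'):
    f=cv2.imread(f'pics/{n}0.png')[...,::-1]; M=masks(f); print(n)
    def roi(x,y,h):
        q=proj(n,[[x+a*h,y+b*h,.01] for a in(-1,1) for b in(-1,1)]); return *np.floor(q.min(0)).astype(int),*np.ceil(q.max(0)).astype(int)
    for k,(mk,d,z0,z1,p) in OBJ.items():
        print(k,*fit(n,M[mk],roi(*p,.05 if k!='torch' else .068),d,z0,z1,p))
    for k,(d,p) in NEST.items():
        u0,v0,u1,v1=roi(*p,max(d)/2+.02)
        L=cv2.connectedComponents((M['g']<105).astype(np.uint8),connectivity=4)[1]
        c=np.round(proj(n,[*p,.003])[0]).astype(int); comp=(L==L[c[1],c[0]]).astype(np.uint8)
        m=np.clip((150-M['g'])/90,0,1)*cv2.dilate(comp,np.ones((3,3)))
        print('nest',k,*fit(n,m,(u0,v0,u1,v1),d,.003,.00301,p),comp.sum())
E
python3 m.py
```

```text
top
crayon [ 0.45003558  0.25559927 -0.4250855 ] 5.417832871972318 115.49000000000001
torch [0.43193114 0.099863   0.13088867] 66.32896578239138 493.91764705882355
weights [ 0.44572001 -0.10168284  0.45092446] 13.45608035371011 290.0
magnet [ 0.44717919 -0.27682602  0.34623263] 41.88542868127643 298.721568627451
nest crayon [ 0.60892299 -0.27874457 -0.39383273] 1.6655536569505554 105.94444444444443 106
nest torch [ 0.62370678  0.09359266 -0.36749467] 3.527918796664151 500.3555555555556 496
nest weights [ 0.61464042 -0.08507639 -0.16594703] 3.060630621650742 308.2148148148149 307
nest magnet [ 0.63853191  0.27356465 -0.20133007] 2.3926549617668416 300.69629629629634 298
side
crayon [ 0.45306222  0.25450582 -0.40956189] 10.955256016916572 163.63
torch [0.43486873 0.11130453 0.14931744] 125.40481353325644 476.4313725490196
weights [ 0.45272315 -0.12433608  0.15608282] 64.49458189158017 175.58333333333331
magnet [ 0.45167928 -0.28344231 -1.31312628] 51.03580161476354 222.0156862745098
nest crayon [ 0.61143414 -0.28036295 -0.39104301] 4.434109293196823 35.08888888888889 33
nest torch [ 0.62639752  0.09341537 -0.37048511] 7.212724972826216 410.47777777777776 417
nest weights [ 0.61769853 -0.08552835 -0.16251924] 6.538653224543267 175.02962962962962 174
nest magnet [ 0.64139846  0.27367644 -0.21507075] 6.172792800489839 362.22222222222223 361
```

```bash
cat >> h.py <<'E'
from scipy.spatial.transform import Rotation as Ro
def go(x,y,z,a,o=None):
    "shift in tool axes and roll to bring TCP to x,y,z with tool x at world angle a (mod pi)"
    o=o or r.get_obs(); R=Ro.from_rotvec(o['orientation']).as_matrix()
    d=R.T@(np.array([x,y,z])-o['tcp_pos']); a0=np.arctan2(R[1,0],R[0,0])
    roll=-((a-a0+np.pi/2)%np.pi-np.pi/2)
    print('shift',d.round(4),'roll',round(roll,4),'| tcp',o['tcp_pos'].round(4),'a',round(a0,3),'q',o['joints'].round(2),'w',o['grip_width'].round(4),'F',o['contact_force'].round(1),'gf',round(float(o['gripper_force']),1),'t',o['clock'])
E
python3 - <<'E'
from fit import *
for n in('top','side'):
    f=cv2.imread(f'pics/{n}0.png')[...,::-1]; g=masks(f)['g']
    c=np.round(proj(n,[.448,-.278,.02])[0]).astype(int)
    roi=(c[0]-20,c[1]-22,c[0]+20,c[1]+22)
    m=(g<125).astype(np.uint8); s=np.zeros_like(m); s[roi[1]:roi[3],roi[0]:roi[2]]=m[roi[1]:roi[3],roi[0]:roi[2]]
    L=cv2.connectedComponents(s)[1]; s=(L==np.bincount(L[L>0]).argmax()).astype(np.uint8)
    h=cv2.convexHull(cv2.findNonZero(s)); s=cv2.fillConvexPoly(s,h,1); print(n,s.sum())
    print(fit(n,s,roi,(.055,.045),.002,.032,(.447,-.278)))
    w=[p for p in unproj(n,h[:,0],.02)[:,:2]]; print(cv2.minAreaRect((np.array(w)*1000).astype(np.float32)))
go(.4485,-.278,.24,.33)
E
```

```text
top 356
(array([ 0.44688071, -0.27676586,  0.34551072]), np.float64(17.11258746635909), np.float64(356.0))
((446.767333984375, -276.76727294921875), (56.66815948486328, 46.90870666503906), 19.37652587890625)
side 472
(array([ 0.41768285, -0.38096626,  0.60145913]), np.float64(225.89105728565937), np.float64(472.0))
((444.7673034667969, -373.4153747558594), (131.0489044189453, 75.40202331542969), 1.5943046808242798)Traceback (most recent call last):
  File "<stdin>", line 11, in <module>
  File "h.py", line 19, in go
    print('shift',d.round(4),'roll',round(roll,4),'| tcp',o['tcp_pos'].round(4),'a',round(a0,3),'q',o['joints'].round(2),'w',o['grip_width'].round(4),'F',o['contact_force'].round(1),'gf',round(float(o['gripper_force']),1),'t',o['clock'])
                                                                                                                             ^^^^^^^^^^^^^^^^^^^^^
AttributeError: 'float' object has no attribute 'round'
```

```bash
sed -i "s/o\['grip_width'\].round(4)/round(float(o['grip_width']),4)/" h.py; python3 -c "
from h import *
go(.4333,.0995,.26,1.706)"
```

```text
shift [ 0.4446 -0.6744  0.1449] roll -1.4802 | tcp [ 0.1511 -0.6576  0.4038] a 0.226 q [ 1.24  0.48  0.02  1.56 -0.01  1.11 -0.08] w 0.0854 F [ 0.2  0.4 -0.2] gf 0.0 t 0.1
```

>>> {"method": "carry_out", "body": {"moves": [[0.53,-0.3,0.05,-1.0,0.0854],[0.53,-0.3,0.05,-1.0,0.0854],[0.53,-0.3,0.05,-1.0,0.0854],[0.53,-0.3,0.05,-1.0,0.0854],[0.53,-0.3,0.05,-1.0,0.0854],[0.53,-0.3,0.05,-1.0,0.0854],[0.53,-0.3,0.05,-1.0,0.0854],[0.53,-0.3,0.05,-1.0,0.0854]], "force": 40}}

```text
clock: 0.9
tcp_pos: [0.4462, -0.3873, 0.3716]
orientation: [-2.567, -1.81, 0.0]
contact_force: [-0.1, -0.5, 0.3]
grip_width: 0.0852
gripper_force: 0.0
```

```bash
python3 -c "
from h import *
go(.4333,.0995,.26,1.706)"
```

```text
shift [ 0.4542 -0.1756  0.1117] roll -0.4777 | tcp [ 0.4462 -0.3873  0.3716] a 1.228 q [ 0.85  0.39 -0.31  1.78  0.14  0.99  0.14] w 0.0852 F [-0.1 -0.5  0.3] gf 0.0 t 0.9
```

>>> {"method": "carry_out", "body": {"moves": [[0.454,-0.176,0.112,-0.478,0.0854],[0.454,-0.176,0.112,-0.478,0.0854],[0.454,-0.176,0.112,-0.478,0.0854],[0.454,-0.176,0.112,-0.478,0.0854],[0.454,-0.176,0.112,-0.478,0.0854],[0.454,-0.176,0.112,-0.478,0.0854],[0.454,-0.176,0.112,-0.478,0.0854],[0.454,-0.176,0.112,-0.478,0.0854]]}}

```text
clock: 1.7
tcp_pos: [0.4351, 0.0025, 0.2819]
orientation: [2.069, 2.363, 0.0]
contact_force: [1.3, -0.5, -0.1]
grip_width: 0.0855
gripper_force: 0.0
```

```bash
python3 -c "
from h import *
go(.4333,.0995,.22,1.706)"
```

```text
shift [0.0964 0.011  0.0619] roll -0.0029 | tcp [0.4351 0.0025 0.2819] a 1.703 q [ 0.34  0.32 -0.56  2.19  0.26  0.7  -0.27] w 0.0855 F [ 1.3 -0.5 -0.1] gf 0.0 t 1.7
```

>>> {"method": "carry_out", "body": {"moves": [[0.048,0.0055,0.03,-0.003,0.07],[0.0964,0.011,0.06,-0.003,0.07],[0.0964,0.011,0.062,-0.003,0.07],[0.0964,0.011,0.062,-0.003,0.07],[0.0964,0.011,0.062,-0.003,0.07],[0.0964,0.011,0.062,-0.003,0.07],[0.0964,0.011,0.062,-0.003,0.07],[0.0964,0.011,0.062,-0.003,0.07]]}}

```text
clock: 2.5
tcp_pos: [0.4341, 0.0968, 0.2208]
orientation: [2.067, 2.364, 0.001]
contact_force: [0.4, -1.1, 0.3]
grip_width: 0.0702
gripper_force: 0.0
```

```bash
python3 -c "
from h import *
go(.4333,.0995,.179,1.706)
for n in('top','side'):
  f=r.grab_frame(n);cv2.imwrite(f'pics/{n}1.png',f[...,::-1])
t=cv2.imread('pics/top1.png')[190:340,160:360];s=cv2.imread('pics/side1.png')[190:340,330:530]
cv2.imwrite('pics/d.png',cv2.resize(np.hstack([t,s]),None,fx=2,fy=2,interpolation=3))
"
```

```text
shift [ 0.0028 -0.0005  0.0418] roll -0.0014 | tcp [0.4341 0.0968 0.2208] a 1.705 q [ 0.08  0.44 -0.52  2.21  0.4   0.58 -0.6 ] w 0.0702 F [ 0.4 -1.1  0.3] gf 0.0 t 2.5
```

View pics/d.png

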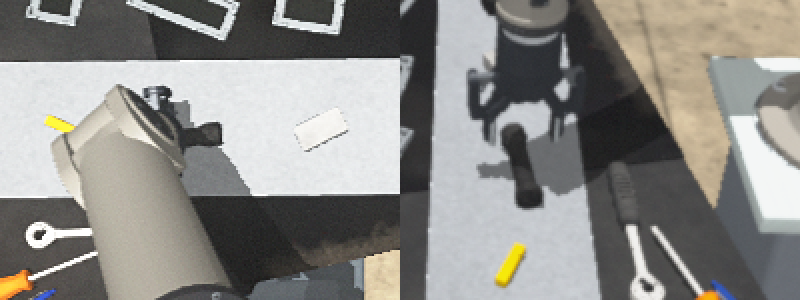

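The side view shows the fingers straddling the torch, with its barrel at about (522,155) in the crop. I'll descend and grip.

>>> {"method": "carry_out", "body": {"moves": [[0.002,-0.0005,0.01,0,0.07],[0.003,-0.0005,0.02,0,0.07],[0.003,-0.0005,0.03,0,0.07],[0.003,-0.0005,0.042,0,0.07],[0.003,-0.0005,0.042,0,0.07],[0.003,-0.0005,0.042,0,0.015],[0.003,-0.0005,0.042,0,0.015],[0.003,-0.0005,0.042,0,0.015]], "force": 40}}

```text
clock: 3.4
tcp_pos: [0.433, 0.1009, 0.1786]
orientation: [2.065, 2.367, 0.001]
contact_force: [0.3, 0.3, -0.3]
grip_width: 0.0263
gripper_force: 0.5
```

>>> {"method": "carry_out", "body": {"moves": [[0,0,0,0,0.015],[0,0,0,0,0.015],[0,0,0,0,0.015],[0,0,0,0,0.015],[0,0,-0.01,0,0.015],[0,0,-0.02,0,0.015],[0,0,-0.04,0,0.015],[0,0,-0.06,0,0.015]]}}

```text
clock: 4.2
tcp_pos: [0.4325, 0.1007, 0.2393]
orientation: [-2.065, -2.367, 0.001]
contact_force: [-0.4, 0.2, -0.9]
grip_width: 0.0235
gripper_force: 39.4
```

```bash
python3 -c "
from h import *
go(.6249,.0933,.25,1.571-.369)"
```

```text
shift [-0.0335  0.1896 -0.0108] roll 0.505 | tcp [0.4325 0.1007 0.2393] a 1.707 q [ 0.1   0.41 -0.55  2.2   0.37  0.62 -0.58] w 0.0235 F [-0.4  0.2 -0.9] gf 39.4 t 4.2
```

>>> {"method": "carry_out", "body": {"moves": [[-0.006,0.03,-0.011,0.1,0.015],[-0.012,0.065,-0.011,0.2,0.015],[-0.018,0.1,-0.011,0.3,0.015],[-0.025,0.14,-0.011,0.4,0.015],[-0.031,0.175,-0.011,0.48,0.015],[-0.032,0.19,-0.011,0.505,0.015],[-0.032,0.19,-0.011,0.505,0.015],[-0.032,0.19,-0.011,0.505,0.015]]}}

```text
clock: 5.0
tcp_pos: [0.6247, 0.0949, 0.2494]
orientation: [-2.59, -1.777, 0.001]
contact_force: [-0.7, 0.4, -0.3]
grip_width: 0.0236
gripper_force: 39.5
```

```bash
python3 -c "
from h import *
go(.6253,.0945,.1805,1.571-.369)
f=r.grab_frame('top');cv2.imwrite('pics/top2.png',f[...,::-1])
f=r.grab_frame('side');cv2.imwrite('pics/side2.png',f[...,::-1])
"
```

```text
shift [-0.0001  0.0008  0.0689] roll 0.0006 | tcp [0.6247 0.0949 0.2494] a 1.203 q [ 0.03  0.61 -0.38  1.76  0.29  0.83 -0.86] w 0.0236 F [-0.7  0.4 -0.3] gf 39.5 t 5.0
```

>>> {"method": "carry_out", "body": {"moves": [[0,0.001,0.02,0,0.015],[0,0.001,0.04,0,0.015],[0,0.001,0.055,0,0.015],[0,0.001,0.063,0,0.015],[0,0.001,0.067,0,0.015],[0,0.001,0.0695,0,0.015],[0,0.001,0.0695,0,0.015],[0,0.001,0.0695,0,0.015]]}}

```text
clock: 5.9
tcp_pos: [0.6267, 0.0946, 0.1804]
orientation: [2.591, 1.776, 0.002]
contact_force: [-0.0, 0.2, -1.3]
grip_width: 0.0236
gripper_force: 39.6
```

>>> {"method": "carry_out", "body": {"moves": [[0,0,0,0,0.05],[0,0,0,0,0.05],[0,0,0,0,0.05],[0,0,0,0,0.05],[0,0,-0.01,0,0.05],[0,0,-0.03,0,0.05],[0,0,-0.06,0,0.05],[0,0,-0.1,0,0.07]]}}

```text
clock: 6.7
tcp_pos: [0.6257, 0.0943, 0.28]
orientation: [-2.59, -1.776, 0.004]
contact_force: [0.4, 0.6, 0.1]
grip_width: 0.0631
gripper_force: 0.0
```

```bash
python3 -c "
from h import *
go(.4471,-.1020,.23,1.571+.451)"
```

```text
shift [-0.2474 -0.0957  0.0507] roll -0.82 | tcp [0.6257 0.0943 0.28  ] a 1.202 q [ 0.04  0.58 -0.39  1.74  0.27  0.88 -0.84] w 0.0631 F [0.4 0.6 0.1] gf 0.0 t 6.7
```

>>> {"method": "carry_out", "body": {"moves": [[-0.04,-0.015,0,-0.14,0.07],[-0.08,-0.03,0.01,-0.28,0.07],[-0.12,-0.045,0.02,-0.42,0.07],[-0.165,-0.062,0.03,-0.56,0.07],[-0.21,-0.08,0.04,-0.7,0.07],[-0.247,-0.096,0.05,-0.82,0.07],[-0.247,-0.096,0.05,-0.82,0.07],[-0.247,-0.096,0.05,-0.82,0.07]]}}

```text
clock: 7.5
tcp_pos: [0.4475, -0.1021, 0.2303]
orientation: [1.673, 2.659, -0.0]
contact_force: [0.9, 1.0, -0.3]
grip_width: 0.0702
gripper_force: 0.0
```

```bash
python3 -c "
from h import *
go(.4471,-.1020,.179,1.571+.451)
t=r.grab_frame('top')[165:225,215:345,::-1];s=r.grab_frame('side')[180:300,280:420,::-1]
cv2.imwrite('pics/e.png',np.hstack([cv2.resize(t,(520,240),interpolation=2),cv2.resize(s,(280,240),interpolation=2)]))
"
```

```text
shift [ 0.0003 -0.0003  0.0513] roll -0.0035 | tcp [ 0.4475 -0.1021  0.2303] a 2.018 q [ 0.57  0.45 -0.57  2.17  0.42  0.63  0.15] w 0.0702 F [ 0.9  1.  -0.3] gf 0.0 t 7.5
```

View pics/e.png

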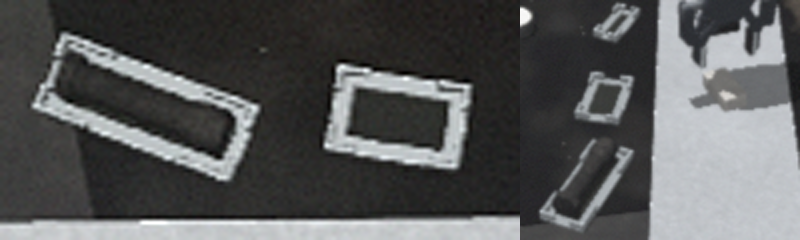

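The torch is seated inside its nest, at about (145,105) in the crop, with even margins. Next is picking up the weights.

>>> {"method": "carry_out", "body": {"moves": [[0,0,0.015,-0.003,0.07],[0,0,0.03,-0.003,0.07],[0,0,0.042,-0.003,0.07],[0,0,0.051,-0.003,0.07],[0,0,0.051,-0.003,0.07],[0,0,0.051,-0.003,0.025],[0,0,0.051,-0.003,0.025],[0,0,0.051,-0.003,0.025]], "force": 60}}

```text
clock: 8.4
tcp_pos: [0.448, -0.1013, 0.1796]
orientation: [1.664, 2.663, 0.0]
contact_force: [-1.4, 1.1, 3.8]
grip_width: 0.0347
gripper_force: 60.2
```

>>> {"method": "carry_out", "body": {"moves": [[0,0,0,0,0.025],[0,0,0,0,0.025],[0,0,0,0,0.025],[0,0,0,0,0.025],[0,0,-0.01,0,0.025],[0,0,-0.02,0,0.025],[0,0,-0.04,0,0.025],[0,0,-0.06,0,0.025]]}}

```text
clock: 9.2
tcp_pos: [0.4474, -0.1012, 0.2399]
orientation: [-1.664, -2.664, 0.0]
contact_force: [1.1, -0.7, -3.3]
grip_width: 0.0346
gripper_force: 60.7
```

```bash
python3 -c "
from h import *
go(.6161,-.0853,.24,1.571-.164)"
```

```text
shift [-0.0597  0.1586 -0.0002] roll 0.6178 | tcp [ 0.4474 -0.1012  0.2399] a 2.025 q [ 0.58  0.44 -0.59  2.16  0.4   0.65  0.16] w 0.0346 F [ 1.1 -0.7 -3.3] gf 60.7 t 9.2
```

>>> {"method": "carry_out", "body": {"moves": [[-0.01,0.026,0,0.1,0.025],[-0.02,0.052,0,0.2,0.025],[-0.03,0.08,0,0.32,0.025],[-0.042,0.11,0,0.44,0.025],[-0.053,0.14,0,0.55,0.025],[-0.06,0.1586,0,0.618,0.025],[-0.06,0.1586,0,0.618,0.025],[-0.06,0.1586,0,0.618,0.025]]}}

```text
clock: 10.0
tcp_pos: [0.6161, -0.0856, 0.2389]
orientation: [-2.394, -2.033, 0.001]
contact_force: [-1.0, -1.1, -4.0]
grip_width: 0.0346
gripper_force: 60.8
```

```bash
python3 -c "
from h import *
go(.6161,-.0853,.181,1.571-.164)"
```

```text
shift [0.0002 0.     0.0579] roll 0.0009 | tcp [ 0.6161 -0.0856  0.2389] a 1.408 q [ 0.33  0.62 -0.4   1.79  0.32  0.8  -0.39] w 0.0346 F [-1.  -1.1 -4. ] gf 60.8 t 10.0
```

>>> {"method": "carry_out", "body": {"moves": [[0,0,0.02,0,0.025],[0,0,0.035,0,0.025],[0,0,0.046,0,0.025],[0,0,0.053,0,0.025],[0,0,0.056,0,0.025],[0,0,0.058,0,0.025],[0,0,0.058,0,0.025],[0,0,0.058,0,0.025]]}}

```text
clock: 10.8
tcp_pos: [0.6169, -0.0856, 0.1813]
orientation: [2.395, 2.032, 0.001]
contact_force: [0.2, 0.2, -3.8]
grip_width: 0.0346
gripper_force: 60.9
```

>>> {"method": "carry_out", "body": {"moves": [[0,0,0,0,0.06],[0,0,0,0,0.06],[0,0,0,0,0.06],[0,0,0,0,0.06],[0,0,-0.01,0,0.06],[0,0,-0.03,0,0.06],[0,0,-0.06,0,0.06],[0,0,-0.1,0,0.0854]]}}

```text
clock: 11.6
tcp_pos: [0.6159, -0.0856, 0.2811]
orientation: [-2.394, -2.031, 0.003]
contact_force: [0.6, -0.3, 0.2]
grip_width: 0.0733
gripper_force: 0.0
```

```bash
python3 -c "
from h import *
go(.4483,-.2772,.24,.342)"
```

```text
shift [-0.2163 -0.134   0.0415] roll 1.065 | tcp [ 0.6159 -0.0856  0.2811] a 1.407 q [ 0.35  0.56 -0.42  1.77  0.29  0.88 -0.37] w 0.0733 F [ 0.6 -0.3  0.2] gf 0.0 t 11.6
```

The direct turn would leave joint 7 near its limit at the magnet nest, so I'll take the half-turn alternative.

>>> {"method": "carry_out", "body": {"moves": [[-0.016,-0.01,0.003,-0.148,0.0854],[-0.031,-0.019,0.006,-0.296,0.0854],[-0.047,-0.029,0.009,-0.444,0.0854],[-0.062,-0.038,0.012,-0.592,0.0854],[-0.078,-0.048,0.015,-0.74,0.0854],[-0.093,-0.058,0.018,-0.888,0.0854],[-0.109,-0.067,0.021,-1.036,0.0854],[-0.124,-0.077,0.024,-1.184,0.0854]]}}

```text
clock: 12.4
tcp_pos: [0.52, -0.1962, 0.2575]
orientation: [0.845, 3.025, -0.001]
contact_force: [-0.1, -0.2, 0.4]
grip_width: 0.0853
gripper_force: 0.0
```

```bash
python3 -c "
from h import *
go(.4483,-.2772,.25,.342)"
```

```text
shift [ 0.0193 -0.1065  0.0075] roll -0.887 | tcp [ 0.52   -0.1962  0.2575] a 2.597 q [ 0.78  0.57 -0.69  1.93  0.49  0.82  0.85] w 0.0853 F [-0.1 -0.2  0.4] gf 0.0 t 12.4
```

>>> {"method": "carry_out", "body": {"moves": [[0.003,-0.018,0.002,-0.148,0.0854],[0.006,-0.036,0.004,-0.296,0.0854],[0.01,-0.054,0.006,-0.444,0.0854],[0.013,-0.072,0.007,-0.592,0.0854],[0.016,-0.09,0.007,-0.74,0.0854],[0.0193,-0.1065,0.0075,-0.887,0.0854],[0.0193,-0.1065,0.0075,-0.887,0.0854],[0.0193,-0.1065,0.0075,-0.887,0.0854]]}}

```text
clock: 13.2
tcp_pos: [0.4484, -0.276, 0.2498]
orientation: [-0.518, 3.098, -0.0]
contact_force: [-0.4, 0.2, 0.2]
grip_width: 0.0854
gripper_force: 0.0
```

```bash
python3 -c "
from h import *
go(.4483,-.2772,.179,.342)
t=r.grab_frame('top')[165:225,215:345,::-1];s=r.grab_frame('side')[120:240,310:450,::-1]
cv2.imwrite('pics/g.png',np.hstack([cv2.resize(t,(520,240),interpolation=2),cv2.resize(s,(280,240),interpolation=2)]))
"
```

```text
shift [ 0.0005 -0.001   0.0708] roll -0.0108 | tcp [ 0.4484 -0.276   0.2498] a -2.81 q [ 1.12  0.61 -0.89  1.99  0.64  0.84  1.78] w 0.0854 F [-0.4  0.2  0.2] gf 0.0 t 13.2
```

View pics/g.png

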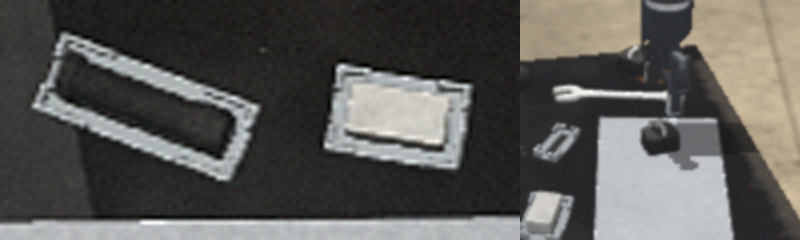

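The weights are seated at about (400,112) in the crop, aligned with the outline. Now the magnet.

>>> {"method": "carry_out", "body": {"moves": [[0.0005,-0.001,0.015,-0.01,0.0854],[0.0005,-0.001,0.035,-0.01,0.0854],[0.0005,-0.001,0.055,-0.01,0.0854],[0.0005,-0.001,0.066,-0.01,0.0854],[0.0005,-0.001,0.071,-0.01,0.0854],[0.0005,-0.001,0.071,-0.01,0.0854],[0.0005,-0.001,0.071,-0.01,0.035],[0.0005,-0.001,0.071,-0.01,0.035]], "force": 50}}

```text
clock: 14.1
tcp_pos: [0.4484, -0.2772, 0.179]
orientation: [-0.541, 3.094, -0.001]
contact_force: [-0.1, -0.4, -0.3]
grip_width: 0.0594
gripper_force: 0.0
```

>>> {"method": "carry_out", "body": {"moves": [[0,0,0,0,0.035],[0,0,0,0,0.035],[0,0,0,0,0.035],[0,0,0,0,0.035],[0,0,-0.01,0,0.035],[0,0,-0.025,0,0.035],[0,0,-0.05,0,0.035],[0,0,-0.08,0,0.035]]}}

```text
clock: 14.9
tcp_pos: [0.4477, -0.2769, 0.2596]
orientation: [0.541, -3.094, -0.001]
contact_force: [-0.1, -0.1, -1.3]
grip_width: 0.0426
gripper_force: 51.4
```

```bash
python3 -c "
from h import *
go(.6399,.2734,.26,-.207)"
```

```text
shift [-3.677e-01  4.524e-01 -2.000e-04] roll 0.5535 | tcp [ 0.4477 -0.2769  0.2596] a -2.795 q [ 1.14  0.6  -0.91  1.99  0.62  0.86  1.81] w 0.0426 F [-0.1 -0.1 -1.3] gf 51.4 t 14.9
```

>>> {"method": "carry_out", "body": {"moves": [[-0.015,0.018,0,0.02,0.035],[-0.035,0.045,0,0.05,0.035],[-0.06,0.075,0,0.09,0.035],[-0.087,0.107,0,0.13,0.035],[-0.114,0.14,0,0.17,0.035],[-0.142,0.175,0,0.21,0.035],[-0.17,0.209,0,0.25,0.035],[-0.198,0.243,0,0.3,0.035]]}}

```text
clock: 15.7
tcp_pos: [0.5522, 0.0204, 0.2596]
orientation: [-0.07, 3.14, -0.0]
contact_force: [0.5, -1.1, -1.1]
grip_width: 0.0427
gripper_force: 51.4
```

```bash
python3 -c "
from h import *
go(.6399,.2734,.26,-.207)"
```

```text
shift [-0.0989  0.2489 -0.0003] roll 0.2514 | tcp [0.5522 0.0204 0.2596] a -3.097 q [ 0.49  0.61 -0.84  1.93  0.59  0.87  0.96] w 0.0427 F [ 0.5 -1.1 -1.1] gf 51.4 t 15.7
```

>>> {"method": "carry_out", "body": {"moves": [[-0.017,0.042,0,0.04,0.035],[-0.034,0.086,0,0.085,0.035],[-0.051,0.129,0,0.13,0.035],[-0.068,0.172,0,0.172,0.035],[-0.085,0.213,0,0.215,0.035],[-0.095,0.24,0,0.243,0.035],[-0.099,0.249,0,0.251,0.035],[-0.099,0.249,0,0.251,0.035]]}}

```text
clock: 16.5
tcp_pos: [0.6389, 0.2736, 0.2592]
orientation: [0.317, 3.125, 0.002]
contact_force: [0.2, -1.1, -2.3]
grip_width: 0.0425
gripper_force: 51.4
```

```bash
python3 -c "
from h import *
go(.6399,.2734,.1803,-.207)"
```

```text
shift [-0.001  -0.0001  0.0789] roll 0.0046 | tcp [0.6389 0.2736 0.2592] a 2.939 q [-0.02  0.77 -0.74  1.58  0.58  1.02  0.45] w 0.0425 F [ 0.2 -1.1 -2.3] gf 51.4 t 16.5
```

>>> {"method": "carry_out", "body": {"moves": [[-0.0005,0,0.03,0.004,0.035],[-0.0005,0,0.055,0.004,0.035],[-0.0005,0,0.068,0.004,0.035],[-0.0005,0,0.074,0.004,0.035],[-0.0005,0,0.077,0.004,0.035],[-0.0005,0,0.079,0.004,0.035],[-0.0005,0,0.079,0.004,0.035],[-0.0005,0,0.079,0.004,0.035]]}}

```text
clock: 17.3
tcp_pos: [0.6401, 0.272, 0.1804]
orientation: [0.327, 3.123, 0.001]
contact_force: [-0.8, -0.8, 1.9]
grip_width: 0.0421
gripper_force: 51.9
```

>>> {"method": "carry_out", "body": {"moves": [[0,0,0,0,0.07],[0,0,0,0,0.07],[0,0,0,0,0.07],[0,0,0,0,0.07],[0,0,-0.01,0,0.07],[0,0,-0.03,0,0.07],[0,0,-0.065,0,0.07],[0,0,-0.11,0,0.07]]}}

```text
clock: 18.1
tcp_pos: [0.6393, 0.2716, 0.2905]
orientation: [-0.327, -3.123, 0.001]
contact_force: [0.8, -0.6, -0.1]
grip_width: 0.0702
gripper_force: 0.0
```

```bash
python3 -c "
from h import *
go(.4514,.2553,.22,1.571-.42)"
```

```text
shift [ 0.1803 -0.0547  0.0709] roll -1.3595 | tcp [0.6393 0.2716 0.2905] a 2.933 q [-0.    0.74 -0.75  1.56  0.55  1.07  0.46] w 0.0702 F [ 0.8 -0.6 -0.1] gf 0.0 t 18.1
```

>>> {"method": "carry_out", "body": {"moves": [[0.015,-0.005,0,0.148,0.06],[0.03,-0.009,0,0.296,0.05],[0.045,-0.014,0.005,0.444,0.05],[0.06,-0.018,0.01,0.592,0.05],[0.075,-0.023,0.015,0.74,0.05],[0.09,-0.027,0.02,0.888,0.05],[0.105,-0.032,0.03,1.036,0.05],[0.12,-0.036,0.04,1.184,0.05]]}}

```text
clock: 18.9
tcp_pos: [0.5145, 0.2619, 0.2512]
orientation: [2.022, 2.403, 0.004]
contact_force: [0.4, -0.2, -0.4]
grip_width: 0.0499
gripper_force: 0.0
```

```bash
python3 -c "
from h import *
go(.4514,.2553,.22,1.571-.42)"
```

```text
shift [ 0.0042 -0.0634  0.031 ] roll 0.5919 | tcp [0.5145 0.2619 0.2512] a 1.743 q [-0.19  0.56 -0.51  1.89  0.37  0.78 -0.73] w 0.0499 F [ 0.4 -0.2 -0.4] gf 0.0 t 18.9
```

>>> {"method": "carry_out", "body": {"moves": [[0.001,-0.016,0.008,0.148,0.05],[0.002,-0.032,0.016,0.296,0.05],[0.003,-0.048,0.024,0.444,0.05],[0.0042,-0.0634,0.031,0.592,0.05],[0.0042,-0.0634,0.031,0.592,0.05],[0.0042,-0.0634,0.031,0.592,0.05],[0.0042,-0.0634,0.031,0.592,0.05],[0.0042,-0.0634,0.031,0.592,0.05]]}}

```text
clock: 19.7
tcp_pos: [0.4528, 0.2546, 0.219]
orientation: [-2.63, -1.719, -0.003]
contact_force: [-0.2, -0.7, 0.6]
grip_width: 0.0498
gripper_force: 0.0
```

```bash
python3 -c "
from h import *
go(.4514,.2553,.1768,1.571-.42)
t=r.grab_frame('top')[160:270,150:350,::-1];s=r.grab_frame('side')[220:350,270:430,::-1]
cv2.imwrite('pics/i.png',np.hstack([cv2.resize(t,(460,253),interpolation=2),cv2.resize(s,(311,253),interpolation=2)]))
"
```

```text
shift [ 0.0001 -0.0016  0.0422] roll 0.0067 | tcp [0.4528 0.2546 0.219 ] a 1.158 q [-0.35  0.51 -0.35  2.05  0.29  0.63 -1.31] w 0.0498 F [-0.2 -0.7  0.6] gf 0.0 t 19.7
```

View pics/i.png

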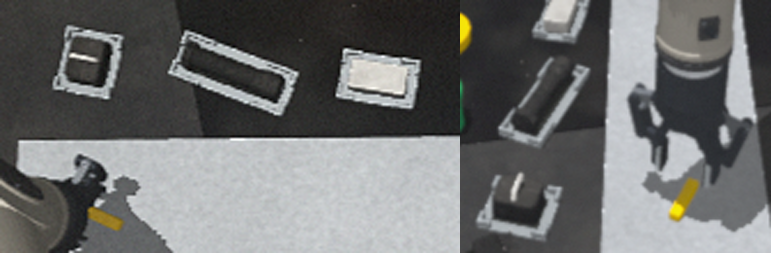

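The magnet is in its nest, at (90,60) in the crop, and the fingers straddle the crayon at (683,198).

>>> {"method": "carry_out", "body": {"moves": [[0,-0.001,0.012,0.006,0.05],[0,-0.0015,0.024,0.006,0.05],[0,-0.0015,0.035,0.006,0.05],[0,-0.0015,0.042,0.006,0.05],[0,-0.0015,0.042,0.006,0.05],[0,-0.0015,0.042,0.006,0.005],[0,-0.0015,0.042,0.006,0.005],[0,-0.0015,0.042,0.006,0.005]], "force": 25}}

```text
clock: 20.6
tcp_pos: [0.4506, 0.2552, 0.1768]
orientation: [2.636, 1.71, 0.002]
contact_force: [0.0, 0.4, -0.0]
grip_width: 0.0131
gripper_force: 26.2
```

>>> {"method": "carry_out", "body": {"moves": [[0,0,0,0,0.005],[0,0,0,0,0.005],[0,0,0,0,0.005],[0,0,0,0,0.005],[0,0,-0.01,0,0.005],[0,0,-0.025,0,0.005],[0,0,-0.05,0,0.005],[0,0,-0.08,0,0.005]]}}

```text
clock: 21.4
tcp_pos: [0.4498, 0.2546, 0.2568]
orientation: [-2.635, -1.71, 0.004]
contact_force: [1.0, -0.1, 0.3]
grip_width: 0.0133
gripper_force: 26.2
```

```bash
python3 -c "
from h import *
go(.6102,-.2793,.25,1.571-.392)"
```

```text
shift [-0.4222  0.3641  0.0071] roll -0.028 | tcp [0.4498 0.2546 0.2568] a 1.151 q [-0.32  0.45 -0.38  2.03  0.25  0.71 -1.29] w 0.0133 F [ 1.  -0.1  0.3] gf 26.2 t 21.4
```

>>> {"method": "carry_out", "body": {"moves": [[-0.015,0.013,0,0,0.005],[-0.04,0.035,0,0,0.005],[-0.07,0.06,0,0,0.005],[-0.1,0.087,0,-0.005,0.005],[-0.135,0.116,0,-0.01,0.005],[-0.17,0.147,0,-0.01,0.005],[-0.205,0.177,0,-0.015,0.005],[-0.24,0.207,0,-0.02,0.005]]}}

```text
clock: 22.2
tcp_pos: [0.5416, -0.0505, 0.2568]
orientation: [2.618, 1.736, 0.0]
contact_force: [0.5, 0.2, -0.3]
grip_width: 0.0133
gripper_force: 26.2
```

```bash
python3 -c "
from h import *
go(.6102,-.2793,.25,1.571-.392)"
```

```text
shift [-0.1841  0.1523  0.0068] roll -0.0079 | tcp [ 0.5416 -0.0505  0.2568] a 1.171 q [ 0.24  0.48 -0.33  1.97  0.23  0.73 -0.62] w 0.0133 F [ 0.5  0.2 -0.3] gf 26.2 t 22.2
```

>>> {"method": "carry_out", "body": {"moves": [[-0.033,0.027,0.001,0,0.005],[-0.066,0.055,0.003,-0.004,0.005],[-0.1,0.082,0.005,-0.008,0.005],[-0.13,0.108,0.007,-0.008,0.005],[-0.16,0.132,0.007,-0.008,0.005],[-0.178,0.147,0.007,-0.008,0.005],[-0.184,0.1523,0.007,-0.008,0.005],[-0.184,0.1523,0.007,-0.008,0.005]]}}

```text
clock: 23.0
tcp_pos: [0.6098, -0.278, 0.2493]
orientation: [-2.613, -1.744, 0.0]
contact_force: [-0.1, 0.1, -0.3]
grip_width: 0.0132
gripper_force: 26.2
```

```bash
python3 -c "
from h import *
go(.6102,-.2793,.1783,1.571-.392)"
```

```text
shift [-0.001   0.0008  0.071 ] roll -0.0019 | tcp [ 0.6098 -0.278   0.2493] a 1.177 q [ 0.53  0.65 -0.28  1.67  0.23  0.86 -0.24] w 0.0132 F [-0.1  0.1 -0.3] gf 26.2 t 23.0
```

>>> {"method": "carry_out", "body": {"moves": [[-0.001,0.0008,0.025,0,0.005],[-0.001,0.0008,0.045,0,0.005],[-0.001,0.0008,0.058,0,0.005],[-0.001,0.0008,0.065,0,0.005],[-0.001,0.0008,0.069,0,0.005],[-0.001,0.0008,0.071,0,0.005],[-0.001,0.0008,0.071,0,0.005],[-0.001,0.0008,0.071,0,0.005]]}}

```text
clock: 23.8
tcp_pos: [0.6108, -0.2787, 0.179]
orientation: [2.611, 1.746, 0.001]
contact_force: [0.0, -0.0, -0.9]
grip_width: 0.0133
gripper_force: 26.2
```

>>> {"method": "carry_out", "body": {"moves": [[0,0,0,0,0.035],[0,0,0,0,0.035],[0,0,0,0,0.035],[0,0,0,0,0.035],[0,0,-0.01,0,0.035],[0,0,-0.03,0,0.035],[0,0,-0.065,0,0.035],[0,0,-0.11,0,0.035]]}}

```text
clock: 24.6
tcp_pos: [0.6097, -0.2783, 0.2884]
orientation: [-2.609, -1.745, 0.003]
contact_force: [0.2, -0.1, 1.0]
grip_width: 0.035
gripper_force: 0.0
```

>>> {"method": "carry_out", "body": {"moves": [[-0.04,-0.02,-0.02,0,0.035],[-0.08,-0.04,-0.04,0,0.035],[-0.12,-0.06,-0.06,0,0.035],[-0.16,-0.07,-0.08,0,0.035],[-0.2,-0.09,-0.1,0,0.035],[-0.22,-0.1,-0.1,0,0.035],[-0.22,-0.1,-0.1,0,0.035],[-0.22,-0.1,-0.1,0,0.035]]}}

```text
clock: 25.4
tcp_pos: [0.4338, -0.4435, 0.3889]
orientation: [2.612, 1.745, 0.001]
contact_force: [0.1, 0.7, -0.0]
grip_width: 0.0352
gripper_force: 0.0
```

```bash
python3 -c "
from h import *
go(.6102,-.2793,.1783,1.571-.392)
t=r.grab_frame('top')[...,::-1];s=r.grab_frame('side')[...,::-1]
cv2.imwrite('pics/topf.png',t);cv2.imwrite('pics/sidef.png',s)
a=cv2.resize(t[165:215,160:410],(800,160),interpolation=2);a=cv2.resize(t[165:220,160:410],(800,176),interpolation=2)
b=cv2.resize(s[150:350,230:430],(400,400),interpolation=2);c=cv2.resize(t[100:300,300:500],(400,400),interpolation=2)
cv2.imwrite('pics/j.png',np.vstack([a,np.hstack([b,c])]))
"
```

```text
shift [0.2192 0.0999 0.2107] roll -0.001 | tcp [ 0.4338 -0.4435  0.3889] a 1.178 q [ 0.91  0.42 -0.29  1.69  0.13  1.05  0.19] w 0.0352 F [ 0.1  0.7 -0. ] gf 0.0 t 25.4
```

View pics/j.png

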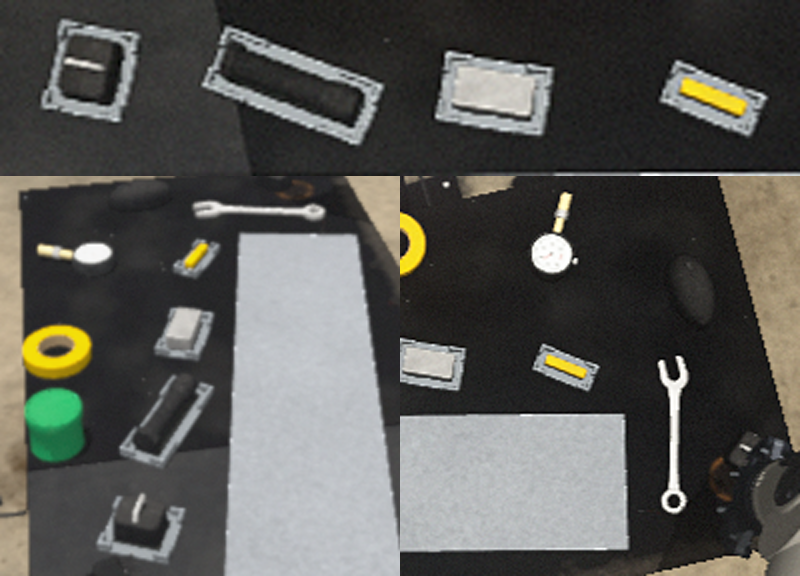

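All four things are in their nests, and the wrench and tape haven't moved. I'll check the alignment numerically with a quick fit.

```bash
python3 - <<'E'
from fit import *
f=cv2.imread('pics/topf.png')[...,::-1].astype(float); n='top'; M=masks(f)
def roi(x,y,h):
    q=proj(n,[[x+a*h,y+b*h,.01] for a in(-1,1) for b in(-1,1)]); return *np.floor(q.min(0)).astype(int),*np.ceil(q.max(0)).astype(int)
print('crayon',fit(n,M['yellow'],roi(.609,-.279,.05),(.014,.06),.003,.016,(.609,-.279))[:2])
print('weights',fit(n,np.clip((M['g']-178)/20,0,1)*(f[...,0]-f[...,2]>-1),roi(.6146,-.085,.05),(.036,.07),.0249,.025,(.6146,-.085))[:2])
for k,z,fr in(('torch',.0195,1),('magnet',.033,1)):
    d,p=NEST[k]; g=M['g']; u0,v0,u1,v1=roi(*p,.09 if k=='torch' else .05)
    print(k,[''.join('#' if x<45 else '+' if x<75 else '.' if x<110 else ' ' for x in row) for row in []])
E
```

```text
crayon (array([ 0.6102956 , -0.27890984, -0.39147334]), np.float64(3.0430753171856972))
weights (array([ 0.61572013, -0.08498109, -0.1670082 ]), np.float64(27.661567666282203))
torch []
magnet []
```

```bash
python3 - <<'E'
from h import *
def bail(fn,n,c,z):
    g=cv2.imread(fn).astype(float).mean(2); p=np.round(proj(n,[*c,z])[0]).astype(int); w=7 
    s=g[p[1]-w:p[1]+w+1,p[0]-w:p[0]+w+1]; m=np.clip(s-100,0,None)
    L=cv2.connectedComponents((m>0).astype(np.uint8))[1]; b=min(range(1,L.max()+1),key=lambda k:np.hypot(*(np.argwhere(L==k).mean(0)-w))); m=m*(L==b)
    v,u=np.mgrid[-w:w+1,-w:w+1]; return unproj(n,[p[0]+(u*m).sum()/m.sum(),p[1]+(v*m).sum()/m.sum()],z)[0,:2],(m>0).sum()
print(bail('pics/top0.png','top',(.4469,-.2768),.043),'centre .4469 -.2768')
print(bail('pics/topf.png','top',(.6385,.2736),.044),'nest .6385 .2736')
E
```

```text
(array([ 0.44736119, -0.2766162 ]), np.int64(25)) centre .4469 -.2768
(array([0.64073202, 0.27833414]), np.int64(57)) nest .6385 .2736
```

```bash
python3 - <<'E'
from h import *
g=cv2.imread('pics/topf.png').astype(int).mean(2).astype(int)
print(g[180:192,178:198])
print(unproj('top',(185.9,185.3),.044), proj('top',[[.6395,.272,.044]]))
E
```

```text
[[146 178 106  49  58  57  54  54  59  62  62  68  66  61  62  62  59  35
   26  20]
 [152 147  82  49  50  56  56  56  64  64  63  61  62  66  64  68  56  28
   25  19]
 [161 126  55  44  45  52  54  54  55  61  62  57  66  63  59  65  55  33
   24  24]
 [179 110 140 208 179 112  76  54  51  56  54  56  60  64  58  63  48  32
   24  15]
 [169  96 179 218 219 223 218 211 213 177 110  78  60  56  60  61  35  23
   20  12]
 [148  81  59  67  78 113 136 190 211 208 216 212 192 139  82  52  36  27
   24  22]
 [151  85  47  43  48  53  37  49  57  73 111 147 164 160 109  54  33  26
   24  47]
 [116  53  51  52  53  56  58  53  58  57  43  35  50  61  49  37  26  24
   18  50]
 [111  45  49  50  59  53  58  56  60  61  59  61  63  66  54  37  19  24
   16  61]
 [ 83  48  51  51  50  54  58  59  66  62  63  62  58  65  55  31  28  27
   28  57]
 [ 80  51  53  53  55  54  57  61  67  66  66  66  66  67  55  32  27  23
   36  63]
 [ 62  46  52  50  57  60  55  64  64  61  62  61  66  63  42  27  26  24
   47 146]]
[[0.63745688 0.26790598 0.044     ]] [[184.43974014 184.58162152]]
```

```bash
python3 - <<'E'
from fit import *
g=cv2.imread('pics/topf.png').astype(float).mean(2)
s=g[172:204,174:200]; print('\n'.join(''.join('#' if x<42 else 'o' if x<85 else '.' if x<130 else ' ' for x in r_) for r_ in s))
for z0,z1 in((.033,.0331),):
  m=np.clip((g-36)/14,0,1)*((g<100)|False); m[183:187,180:192]=1
  lab=np.zeros_like(m); lab[172:204,174:200]=m[172:204,174:200]
  e=cv2.morphologyEx((lab>.5).astype(np.uint8),cv2.MORPH_OPEN,np.ones((4,4)))
  print(e.sum(),fit('top',e,(170,168,204,208),(.055,.045),z0,z1,(.6385,.2735)))
print(proj('top',box((.6385,.2735,-.205),.055,.045,.0331,.033)).round(1)[:4])
g0=cv2.imread('pics/side_final.png') if 0 else None
E
```

```text
oooo.     ..o###oooooooooo
oooo. ...ooo    .ooooooooo
oooo  o              .oooo
oooo .o  ..               
oooo.oo.ooooooo.        ..
oooo...ooooooooooooo.    .
oooo. .oooooooooooooooo.  
oooo  .oooooooooooooo###. 
oooo  .oooooooooooooo###o 
oooo  ooooooooooooooo###o 
ooo. .ooooooooooooooo###o 
ooo  .   .ooooooooooo###o 
ooo  .        .ooooo####  
ooo  oooo.        oo####  
oo.  .oooo#ooo.   .o###o  
oo  .oooooooooo#ooo####o  
oo  .oooooooooooooo####o  
oo  ooooooooooooooo####o  
o.  ooooooooooooooo####o  
o. .ooooooooooooooo###o   
#   .oooooooooooooo###o   
 .   oooooooooooooo###o   
 .   o#####ooooooo####    
 o    o#########o####o   .
.o        .##########o   .
                .####    .
    ..                 ..o
o#ooo                  .oo
oooooooo.              .oo
ooooooooooooo..        .#o
ooooooooooooooooooo..  .oo
oooooooooooooooooooo#ooooo
316 (array([ 0.63704818,  0.26666625, -0.03554682]), np.float64(134.2326951172626), np.float64(316.0))
[[190.7 196.7]
 [175.  193.5]
 [195.2 177.5]
 [179.6 174.4]]
```

```bash
python3 -c "
from bench import r
print(r.hand_in())"
```

```text
the job is handed in; nothing more can be done
None
```

The torch, weights, magnet and crayon each lie in their matching nest, the wrench and tape roll were left where they were, and the job was handed in at about 25 s; measured from the final top picture, the crayon, weights and magnet are within about 1.5 mm of their outlines, and the torch I checked only by eye.

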